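# Seat the proud sample tube and push its rack home

## Robot

A 6-joint arm with a two-finger parallel gripper is mounted at the origin on a cart in front of the work surface, level with it; the furniture and walls round the work are solid. World frame = base frame: x ahead of the robot, y to its left, z up, the work surface at z = 0. Lengths are in m, angles in rad, forces in N, time in s.
With the tool pointing down it reaches from about 0.35 to 0.775 m from the base axis. Payload 7.3 kg.
Tool frame: the origin (TCP) lies at the very end of the fingers, on their centre line; the grasp point (between the pads) lies 19 mm behind it; z points along the fingers, y is the direction in which the jaws open and shut (so a half turn about z gives the same grasp; the last joint's range is limited). The gripper opens to 92 mm and grips with 3 to 60 N. Pads are 19 mm wide; open, the fingers measure 130 mm over their backs; the gripper's body (75 mm by 190 mm) begins 47 mm behind the grasp point.
Start: joints at [-1.417, 0.342, 1.524, -0, 1.275, -0.146], TCP at [0.155, -0.502, 0.227] pointing down, gripper open.
Joint ranges: [-2.53, 2.53], [-0.77, 2.02], [0.04, 2.7], [-1, 4.14], [0.28, 2.66], [-3.11, 3.11]. Speed limits (rad/s): [2.57, 2.57, 3.14, 3.14, 3.14, 3.14].

## Interface

Orientations are given as [roll, pitch, yaw] about the fixed x, y, z axes, in that order (R = Rz(yaw) Ry(pitch) Rx(roll)).
In Python, from cell import robot gives the robot as it stands. The module is installed in compiled form; this text tells all that it offers.
- The arm moves only by the tool carry_out, never from a script. Its argument "series" is a list of rows, each an object with "jaw": the opening in per cent of the stroke, from 0 (shut) to 100 (fully open); "travel": the shift along the tool's x, y, z in units of 60 mm (1.0 is 60 mm), a list of three; "twist": the turn about the tool's z in units of 6 degrees (1.0 is 6 degrees). A call has 1 to 8 rows; each row shifts and turns the commanded pose from where the row before left it, along the tool's axes as they then stand; what a row does not reach is not made up. A row lasts 1/8 s, in which the tool goes at most 62.5 mm and 10.7 degrees, less where a joint would pass 70% of its speed; a pose out of reach is approached as far as the arm can. A call is refused whole if a number of a shift passes 1 or a number of a turn 1, either way. A call with a gripper value outside its range is refused whole. The fingers move at their own pace and stop on an object; "squeeze" is the grip in N (left out, the last holds). Time passes only in rows, so rows that do not move let the fingers close. It gives the time, the measured TCP pose, the force and the opening at its end, in the units of the state.
- robot.observe(): the state, without advancing time (a new reading comes with each control period).
- robot.read_camera(name): name is "scene" or "side" or "wrist"; returns the picture (384x512x3 uint8, blue, green, red); there is no depth.
- robot.calibration(name): a dict with "intrinsics" (3x3 intrinsics, pixels), "k1" (the pictures are not rectified: a ray, as slopes to the right and down, at radius r is drawn at 1 + k1 r^2 times it, then the intrinsics apply), "cam_to_world" (4x4, takes a point from camera to world coordinates); the wrist camera has in their place "tool_from_camera" (4x4, takes a point from camera to tool coordinates, whose origin is the TCP and whose axes are the flange's). Camera axes: x right, y up, looking along -z (the intrinsics and any distortion apply to the point x, -y, -z); pixel columns grow to the right and rows downward; lengths in m; the calibration is good to about 2 mm. A picture is of the moment at which its call begins: read the wrist's pose just before it. calibration takes no time and is no camera call.
- robot.hand_in(): hands the job in, once; it reports no verdict.
Trained networks look in the newest picture that a camera, given by its name, has taken for a name from the list of things; names that differ only in an ending like _2 or _b are one class to them, and where a whole thing is asked for, a point or a joint stands for the part that bears it (a point fixed in the world has none). Each returns a list of dicts, best first, with "score" (0 to 1); they miss things now and then, are a little off and sometimes report something else, mostly with a low value. They report only what shows in the picture. A call takes as long as a camera call.
- robot.regions_of(camera, query): "pixels" (384x512 bool, what is visible of it) and "xy" ([column, row] in pixels, amid what is visible of it).
The state is a dict: "time": time; "qpos": joint angles; "qvel": joint speeds; "joint_efforts": joint torques, N m; "tool_pos": TCP position; "tool_rot": TCP orientation; "contact_force": force on the tool from outside, world axes, zero at the start; "torque": the same for the moment, N m; "opening": finger opening in m.
Only numpy, scipy, OpenCV 4.12 (cv2) and the standard library are available. Lean on these libraries where they do the work, as an engineer would, in place of code of your own. Each camera call takes 0.05 s, during which the arm holds its last target. There are 200 camera calls.

## Task

One of the three sample racks waiting half out of the loading tray has a tube that has not gone fully down. Without gripping or lifting anything, press that tube gently down with the fingertips until it is seated like its neighbours, then push the same rack by its front plate along its lane until it meets the stop panel, and draw the hand clear. Leave the other two racks, all the other tubes and the things on the bench as they are.

Things in the scene. Friction and masses are not known exactly. Their poses are not given: they have to be found in the camera images.
- loading_tray: White tray, fixed; floor 132 x 155 mm, 6 mm thick. Origin: centre of its underside; x runs from the open front (x = -66 mm) to the stop panel (inner face x = +60 mm, 72 mm high). Three lanes along x, centred at y = +46, 0 and -46 mm, 33 mm wide between guide ribs 22 mm high above the bench.
- rack_a: The grey rack whose middle tube stands proud; its lane changes. Loose, 0.3 kg, 128 mm long (x, as the tray's x), 30 wide, 56 high; tubes in places x = -42, 2, 46 mm. Front plate x = -64 to -55 mm, 72 mm high. Origin: centre of the underside. Starts 36 to 56 mm out; slides with 1 to 3 N. Home: rear face (x = +64) on the stop panel, origin at tray x = -4 mm.
- tray_stop (a point): Middle of the stop panel's inner face, 36 mm above the bench, on the middle lane's centre line.
- rack_a_push (a point): Middle of the outer face of rack_a's front plate, 60 mm above the rack's underside: where to push, along the rack's +x. Setting it moving can take a short 5 to 9 N before it slides.
- a_mid (a joint): How far the proud middle tube of rack_a stands above its seat, m: 0 is seated, it starts at 0.020 to 0.028, and grows if the tube is pulled up. It slides in its clip against about 4 N of friction and stays where it is left; at 0 it bottoms on a hard seat.
- a_mid_cap (a point): Centre of the flat top of the proud tube's cap (cap 16 mm across), on the tube's axis, at rack x = +2 mm; 102 mm above the bench when seated. The nearest other caps are 44 mm off along the rack and 46 mm off across the lanes.
- a_front (a joint): Height of rack_a's front tube above its seat, m: 0 is seated, as it starts.
- a_rear (a joint): Height of rack_a's rear tube above its seat, m: 0 is seated, as it starts.
- rack_b: Another rack of the same kind in another lane, starting 36 to 56 mm out, its three tubes seated (cap tops 102 mm above the bench); to be left as it is. Origin: centre of its underside.
- rack_c: The third rack, as rack_b; to be left as it is.
- sample_cup: Bystander: lidded sample cup, 39 mm across, 48 mm high; origin under its centre.
- marker: Bystander: capped marker pen lying flat, 135 mm long (its y), 17 mm thick; origin under its centre.
- timer: Bystander: square lab timer, 62 x 62 x 18 mm; origin under its centre.

How it is judged:
By the outcome, as a careful person would: the job done as asked, in the order asked, and still so for the second after the job is handed in, with the robot touching nothing.
It also fails if it takes over 38 s, if anything falls off the work surface, if the arm or the gripper's body presses on something with over 40 N, if the wrist force passes 120 N, or if a joint passes its speed limit or range.

## Working session

There is one attempt and no reset: what is moved stays moved. The work goes in short steps, Python scripts to look and compute and a tool call to move; the robot and the scene stay as the last step left them, time stands still between calls to the robot, and variables do not carry over. Pictures are saved under pics/ and viewed, about 8 in all and at most 12, crops included, and the job is handed in when it is done.

Besides the shell and the picture viewer there is one more tool, called after "Call:" in YAML: its name, and indented under it one key for each argument. carry_out: Moves the arm, as the interface text tells. Its arguments: {"type":"object","properties":{"series":{"type":"array"},"squeeze":{"type":"number"}},"required":["series"]}

```bash
mkdir -p pics; python3 - <<'E'
from cell import robot
import cv2,numpy as np
s=robot.observe();print({k:np.round(v,3).tolist() for k,v in s.items()})
for c in("scene","side"):
    im=robot.read_camera(c);cv2.imwrite(f"pics/{c}0.png",im)
    k=robot.calibration(c);print(c,k)
print(robot.calibration("wrist"))
a=[cv2.imread(f"pics/{c}0.png") for c in("scene","side")]
cv2.imwrite("pics/scene0b.png",cv2.resize(a[0],(800,600)));cv2.imwrite("pics/side0b.png",cv2.resize(a[1],(800,600)))
E
```

```text
{'time': 0.0, 'qpos': [-1.417, 0.343, 1.525, 0.0, 1.275, -0.146], 'qvel': [0.0, -0.0, -0.001, 0.002, 0.001, 0.0], 'joint_efforts': [0.003, -43.123, -24.422, 0.072, 0.056, -0.0], 'tool_pos': [0.155, -0.501, 0.226], 'tool_rot': [-3.14, -0.0, 0.3], 'contact_force': [0.462, -0.3, 0.448], 'torque': [-0.02, -0.031, -0.048], 'opening': 0.092}
scene {'intrinsics': array([[379.94076769,   0.        , 252.98988324],
       [  0.        , 379.94076769, 190.27588094],
       [  0.        ,   0.        ,   1.        ]]), 'k1': 0.0410109578390074, 'cam_to_world': array([[ 0.57359718,  0.33973061, -0.74536527, -0.2710371 ],
       [-0.81913003,  0.24178358, -0.52016025, -0.69531302],
       [ 0.00350272,  0.90891353,  0.41696993,  0.53320615],
       [ 0.        ,  0.        ,  0.        ,  1.        ]])}
side {'intrinsics': array([[499.18922769,   0.        , 256.79758724],
       [  0.        , 499.18922769, 176.09232715],
       [  0.        ,   0.        ,   1.        ]]), 'k1': -0.13866214721811013, 'cam_to_world': array([[ 0.99242875, -0.09651201,  0.07596458,  0.60928751],
       [ 0.12281201,  0.77198458, -0.62366419, -0.83099708],
       [ 0.0015476 ,  0.62827163,  0.77799252,  0.97162378],
       [ 0.        ,  0.        ,  0.        ,  1.        ]])}
{'intrinsics': array([[319.97305106,   0.        , 254.37745324],
       [  0.        , 319.97305106, 196.32377688],
       [  0.        ,   0.        ,   1.        ]]), 'k1': -0.05795305629328473, 'tool_from_camera': array([[-2.23617787e-03,  9.56899606e-01,  2.90410303e-01,
         7.86454884e-02],
       [ 9.99997306e-01,  2.32061424e-03,  5.36378944e-05,
        -7.87262542e-05],
       [-6.22604204e-04,  2.90409640e-01, -9.56902217e-01,
        -1.58053716e-01],
       [ 0.00000000e+00,  0.00000000e+00,  0.00000000e+00,
         1.00000000e+00]])}
```

View pics/scene0b.png

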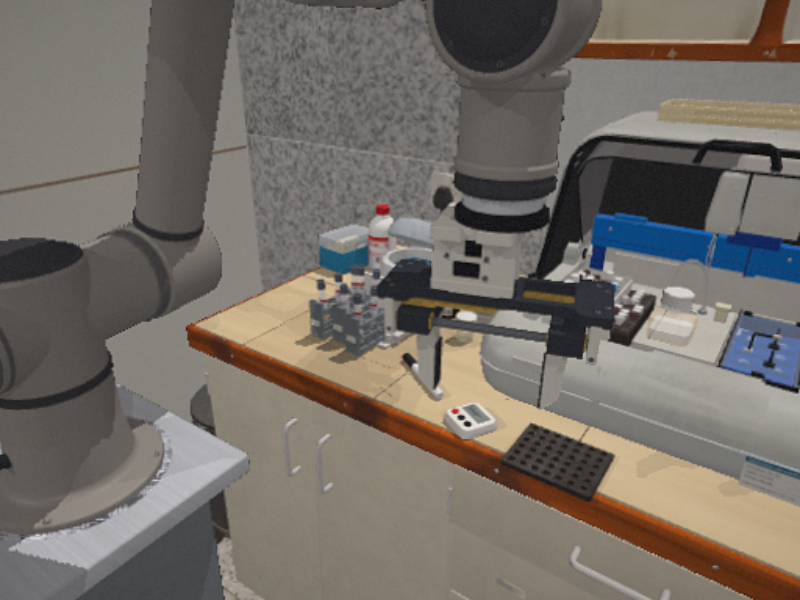

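View pics/side0b.png

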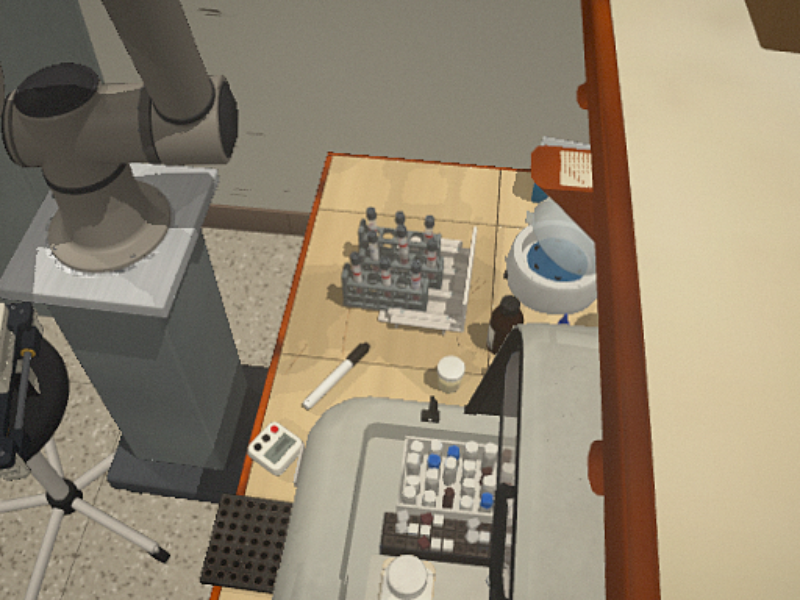

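The scene view shows the racks at about (350,310), partly hidden by the gripper. The side view shows three racks at about (395,265), the marker at (337,375), the cup at (450,372) and the timer at (275,447). I'll zoom in and localise them.

```bash
cat > h.py <<'E'
from cell import robot
import cv2,numpy as np
from scipy.spatial.transform import Rotation as Ro
def cam(n,s=None):
    k=robot.calibration(n)
    if n!="wrist": return k["intrinsics"],k["k1"],k["cam_to_world"]
    T=np.eye(4);T[:3,:3]=Ro.from_euler("xyz",s["tool_rot"]).as_matrix();T[:3,3]=s["tool_pos"]
    return k["intrinsics"],k["k1"],T@k["tool_from_camera"]
def ray(c,uv):
    K,k1,T=c;p=np.linalg.solve(K,[uv[0],uv[1],1])[:2];q=p.copy()
    for _ in range(20):q=p/(1+k1*(q@q))
    return T[:3,3],T[:3,:3]@np.array([q[0],-q[1],-1])
def atz(c,uv,z):
    o,d=ray(c,uv);return o+d*(z-o[2])/d[2]
def proj(c,P):
    K,k1,T=c;x=np.linalg.inv(T)@np.append(P,1);q=np.array([x[0],-x[1]])/-x[2]
    q=q*(1+k1*(q@q));return (K@np.append(q,1))[:2]
E
python3 - <<'E'
from h import *
c=cam("side")
im=robot.read_camera("side")
cv2.imwrite("pics/side1.png",cv2.resize(im[120:225,205:320],None,fx=6,fy=5.7,interpolation=cv2.INTER_CUBIC))
for q,z in(("loading_tray",.006),("rack_a",.04),("a_mid_cap",.1),("sample_cup",.024),("marker",.01),("timer",.01)):
    for r in robot.regions_of("side",q)[:4]:
        print(q,round(r["score"],2),np.round(r["xy"]),r["pixels"].sum(),np.round(atz(c,r["xy"],z),3))
E
```

```text
loading_tray 0.57 [284. 189.] 1582 [ 0.584 -0.088  0.006]
loading_tray 0.23 [255. 155.] 118 [0.503 0.012 0.006]
rack_a 0.88 [253. 150.] 749 [ 0.499 -0.003  0.04 ]
rack_a 0.78 [246. 183.] 1462 [ 0.495 -0.109  0.04 ]
a_mid_cap 0.74 [276. 164.] 92 [ 0.562 -0.092  0.1  ]
a_mid_cap 0.57 [260. 166.] 897 [ 0.527 -0.102  0.1  ]
a_mid_cap 0.43 [257. 156.] 138 [ 0.517 -0.073  0.1  ]
sample_cup 0.57 [287. 237.] 324 [ 0.605 -0.237  0.024]
marker 0.59 [215. 240.] 347 [ 0.445 -0.256  0.01 ]
timer 0.78 [173. 287.] 787 [ 0.376 -0.382  0.01 ]
timer 0.19 [254. 150.] 722 [0.497 0.027 0.01 ]
```

View pics/side1.png

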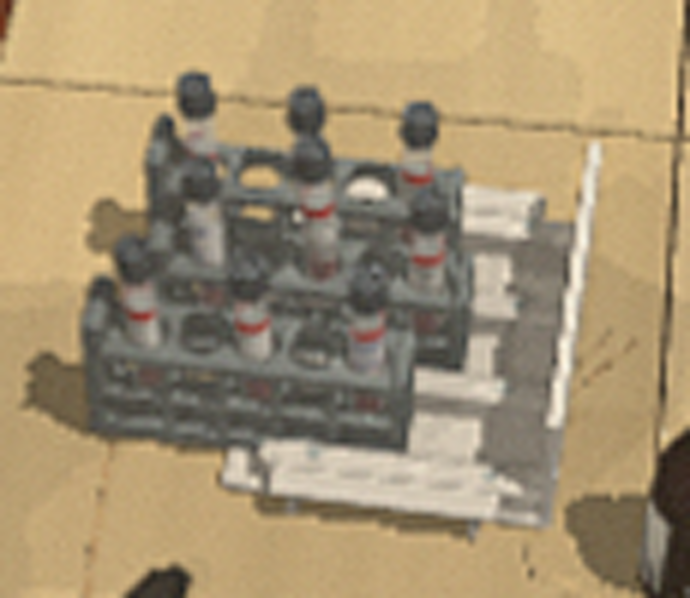

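The middle rack has the proud tube; its cap is at about (313,155) in the crop. Next I'll get a rough tray heading from the side view, then move the wrist camera over it.

```bash
python3 - <<'E'
from h import *
c=cam("side")
f=lambda u,v:(205+u/6,120+v/5.7)
def show(n,pts,z):
    P=np.array([atz(c,f(*p),z) for p in pts]);d=P[-1]-P[0]
    print(n,np.round(P[:,:2],3).tolist(),"yaw",round(np.degrees(np.arctan2(d[1],d[0])),1))
show("near caps",[(135,243),(252,258),(370,275)],.102)
show("mid caps",[(202,170),(430,200)],.102)
show("far caps",[(196,82),(305,97),(419,112)],.102)
print("stop panel");show("",[(555,425),(594,145)],.072)
s=robot.observe();R=Ro.from_euler("xyz",s["tool_rot"]).as_matrix();print(R.T@(np.array([.44,-.08,.28])-s["tool_pos"])/.06)
E
```

```text
near caps [[0.453, -0.103], [0.498, -0.105], [0.544, -0.108]] yaw -3.5
mid caps [[0.473, -0.061], [0.562, -0.066]] yaw -3.4
far caps [[0.463, -0.012], [0.507, -0.015], [0.553, -0.018]] yaw -3.9
stop panel
 [[0.619, -0.152], [0.624, -0.0]] yaw 88.1
[ 6.61191788 -5.30972087 -0.88849515]
```

Call:
carry_out:
  series:
    - {"jaw": 0,"travel": [0.4,-0.6,-0.5],"twist": 0}
    - {"jaw": 0,"travel": [0.5,-0.7,-0.4],"twist": 0}
    - {"jaw": 0,"travel": [0.6,-0.75,0],"twist": 0}
    - {"jaw": 0,"travel": [0.7,-0.7,0],"twist": 0}
    - {"jaw": 0,"travel": [0.75,-0.65,0],"twist": 0}
    - {"jaw": 0,"travel": [0.8,-0.6,0],"twist": 0}
    - {"jaw": 0,"travel": [0.8,-0.55,0],"twist": 0}
    - {"jaw": 0,"travel": [0.8,-0.45,0],"twist": 0}
  squeeze: 10

```text
time: 1.45
tool_pos: [0.374, -0.1184, 0.2812]
tool_rot: [3.14, -0.001, 0.3]
contact_force: [-0.3, -1.0, 0.0]
opening: 0.0163
```

Call:
carry_out:
  series:
    - {"jaw": 0,"travel": [0.7,-0.3,0],"twist": 0}
    - {"jaw": 0,"travel": [0.55,0,0],"twist": 0.4}
    - {"jaw": 0,"travel": [0,0,0],"twist": 1}
    - {"jaw": 0,"travel": [0,0,0],"twist": 1}
    - {"jaw": 0,"travel": [0,0,0],"twist": 1}
    - {"jaw": 0,"travel": [0,0,0],"twist": 0}
    - {"jaw": 0,"travel": [0,0,0],"twist": 0}

```text
time: 2.33
tool_pos: [0.4395, -0.0808, 0.2807]
tool_rot: [3.141, -0.0, -0.054]
contact_force: [-0.4, -0.1, -0.2]
opening: 0.0004
```

```bash
python3 - <<'E'
from h import *
s=robot.observe();im=robot.read_camera("wrist");cv2.imwrite("pics/w1.png",im);cv2.imwrite("pics/w1b.png",cv2.resize(im,(800,600)))
c=cam("wrist",s);print(s["time"],s["tool_pos"],s["tool_rot"],s["contact_force"],s["opening"])
for q,z in(("rack_a",.056),("a_mid_cap",.102),("loading_tray",.006)):
    for r in robot.regions_of("wrist",q)[:10]:
        print(q,round(r["score"],2),np.round(r["xy"]),r["pixels"].sum(),np.round(atz(c,r["xy"],z),3))
E
```

```text
2.325 [ 0.4394565  -0.08084303  0.28074881] [ 3.14148092e+00 -8.06549351e-05 -5.43342145e-02] [-0.37569194 -0.12158356 -0.21860636] 0.0003785296852463339
rack_a 0.82 [201. 114.] 3595 [ 0.506 -0.022  0.056]
rack_a 0.64 [279. 118.] 3220 [ 0.496 -0.113  0.056]
rack_a 0.62 [239. 100.] 3254 [ 0.518 -0.067  0.056]
a_mid_cap 0.58 [235. 102.] 230 [ 0.517 -0.066  0.102]
loading_tray 0.67 [460. 188.] 1851 [ 0.383 -0.375  0.006]
loading_tray 0.65 [245.  38.] 10833 [ 0.593 -0.077  0.006]
```

View pics/w1b.png

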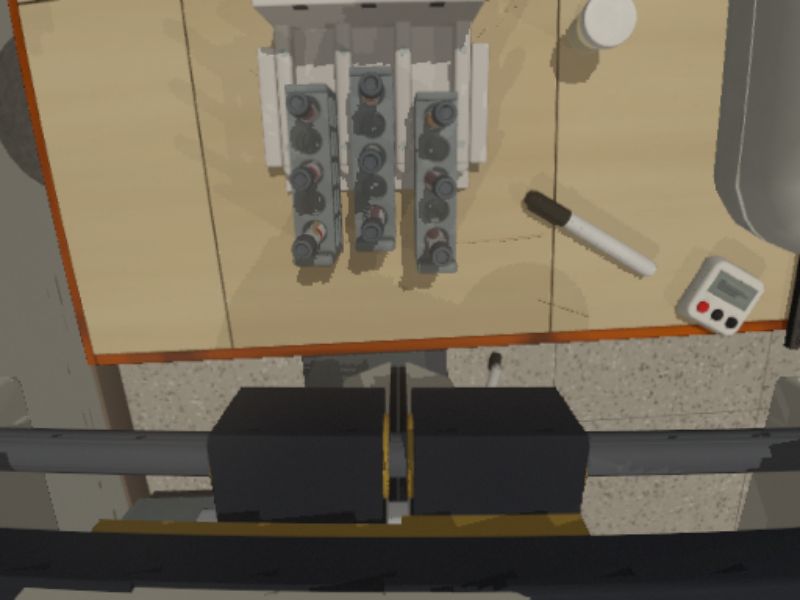

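The wrist view shows all three racks. The middle rack's caps are at (371,85), (371,157) and (374,226), with its front plate near row 248. I'll zoom in for sub-pixel picks.

```bash
python3 - <<'E'
import cv2
im=cv2.imread("pics/w1.png")[35:180,170:305]
im=cv2.resize(im,None,fx=4,fy=4,interpolation=cv2.INTER_CUBIC)
cv2.imwrite("pics/w1c.png",cv2.convertScaleAbs(im,alpha=1.6,beta=20))
E
```

```text
(no output)
```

View pics/w1c.png

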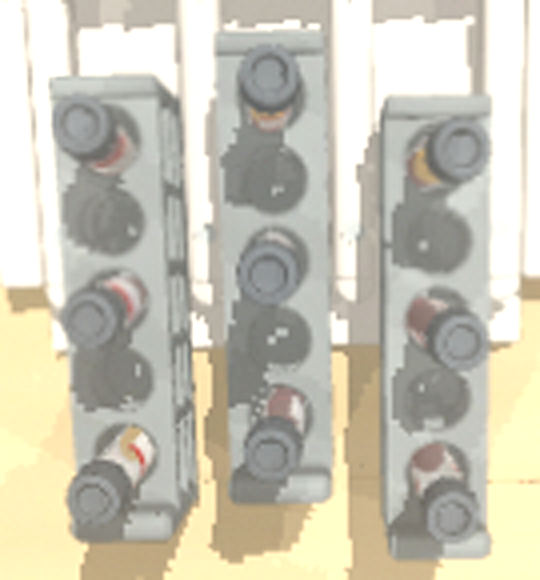

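The enlarged crop shows these cap tops. Middle rack: (269,73), (269,273), (270,453). Left rack: (84,122), (91,320), (95,497). Right rack: (460,150), (461,341), (452,517).

```bash
python3 - <<'E'
from h import *
from scipy.optimize import least_squares
s=robot.observe();c=cam("wrist",s)
f=lambda p:np.array([170+(p[0]+.5)/4-.5,35+(p[1]+.5)/4-.5])
L={"left":[(84,122),(91,320),(95,497)],"mid":[(269,73),(269,273),(270,453)],"right":[(460,150),(461,341),(452,517)]}
X=(46,2,-42)
for n,pts in L.items():
    for p in pts: print(n,np.round(atz(c,f(p),.102),4)[:2],end=" ")
    print()
# joint fit: tray pose(x,y,yaw), rack offsets, proud height
def pts(v):
    x,y,a,o1,o2,o3,h=v;out=[]
    for (n,ps),o,ly in zip(L.items(),(o1,o2,o3),(.046,0,-.046)):
        for i,xx in enumerate(X):
            l=np.array([o+xx/1e3,ly]);w=np.array([x,y])+[l[0]*np.cos(a)-l[1]*np.sin(a),l[0]*np.sin(a)+l[1]*np.cos(a)]
            out.append(np.append(w,.102+(h if n=="mid" and i==1 else 0)))
    return np.array(out)
obs=np.array([f(p) for ps in L.values() for p in ps])
st=atz(c,(245*1.0,5),.07)
def res(v): return np.append((np.array([proj(c,P) for P in pts(v)])-obs).ravel(),[1e3*(v[0]-.56)])
r=least_squares(res,[.56,-.07,-.05,-.05,-.05,-.05,.024],x_scale=.01)
v=r.x;print(np.round(v,4),"yaw",np.degrees(v[2]));print(np.round(r.fun,1))
print(np.round(pts(v)[3:6],4))
a=v[2];u=np.array([np.cos(a),np.sin(a)]);m=pts(v)[4][:2]
print("front face",m-u*.066)
E
```

```text
left [ 0.555  -0.0243] left [ 0.5072 -0.021 ] left [ 0.4614 -0.017 ] 
mid [ 0.5635 -0.0708] mid [ 0.516  -0.0674] mid [ 0.4703 -0.0644] 
right [ 0.5429 -0.1169] right [ 0.4963 -0.1155] right [ 0.4504 -0.1117] 
[ 0.56   -0.0712 -0.0633 -0.0569 -0.0453 -0.0624  0.0194] yaw -3.6244981461791497
[ 0.5  3.2  0.7 -1.   1.6 -2.7  0.6  2.9 -0.1 -0.7  1.  -2.5 -0.8  2.3
 -2.3 -0.4 -1.2 -2.3 -0. ]
[[ 0.5607 -0.0712  0.102 ]
 [ 0.5168 -0.0684  0.1214]
 [ 0.4729 -0.0656  0.102 ]]
front face [ 0.45094265 -0.06424265]
```

Call:
carry_out:
  series:
    - {"jaw": 0,"travel": [0.64,-0.15,0],"twist": 0.08}
    - {"jaw": 0,"travel": [0.64,-0.15,0],"twist": 0}
    - {"jaw": 0,"travel": [0,0,0.6],"twist": 0}
    - {"jaw": 0,"travel": [0,0,0.6],"twist": 0}
    - {"jaw": 0,"travel": [0,0,0.6],"twist": 0}
    - {"jaw": 0,"travel": [0,0,0.2],"twist": 0}
    - {"jaw": 0,"travel": [0,0,0],"twist": 0}
    - {"jaw": 0,"travel": [0,0,0],"twist": 0}

```text
time: 3.52
tool_pos: [0.5182, -0.0678, 0.1622]
tool_rot: [3.141, -0.003, -0.065]
contact_force: [0.3, 0.5, 0.1]
opening: 0.0003
```

```bash
python3 - <<'E'
from h import *
s=robot.observe();print(s["time"],s["tool_pos"],s["tool_rot"],s["contact_force"])
w=robot.read_camera("wrist");d=robot.read_camera("side")
cv2.imwrite("pics/w2.png",w);cv2.imwrite("pics/s2.png",d)
a=cv2.resize(w[60:360,100:400],(600,600));u=np.round(proj(cam("side"),np.array([.515,-.068,.12]))).astype(int)
b=cv2.resize(d[u[1]-75:u[1]+75,u[0]-25:u[0]+25],(200,600),interpolation=cv2.INTER_CUBIC)
cv2.imwrite("pics/m2.png",np.hstack([a,b]));print(u,"tcp in wrist",proj(cam("wrist",s),s["tool_pos"]))
E
```

```text
3.525 [ 0.51816875 -0.06778617  0.16219232] [ 3.14094005e+00 -2.69933186e-03 -6.45713827e-02] [0.26018485 0.49549818 0.11619285]
[256 149] tcp in wrist [254.61382091 250.22290629]
```

View pics/m2.png

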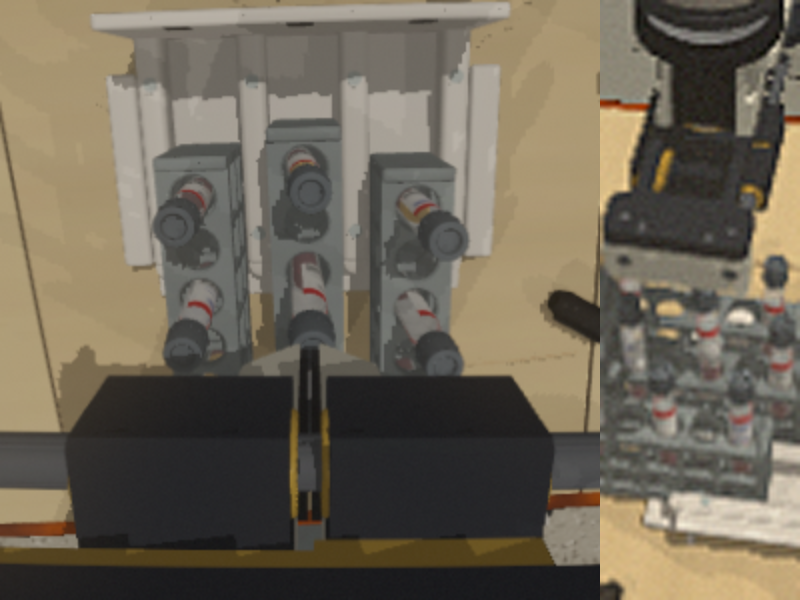

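The composite shows the fingertip at about (309,347) directly over the proud cap, which is at about (311,330). The rear cap tops are at (310,188), (176,222) and (447,238). I'll check this against the calibration.

```bash
python3 - <<'E'
from h import *
s=robot.observe();c=cam("wrist",s)
f=lambda p:np.array([100+(p[0]+.5)/2-.5,60+(p[1]+.5)/2-.5])
for n,p in dict(lr=(176,224),lm=(183,350),mr=(310,188),rr=(447,238),rm=(439,359)).items():print(n,np.round(atz(c,f(p),.102),4))
for h in(.02,.024,.028):print("mm",h,np.round(atz(c,f((311,332)),.102+h),4), "pred if at TCP xy",(proj(c,[*s["tool_pos"][:2],.102+h])-[100,60])*2)
print("stop top edge",atz(c,f((95,28)),.072),atz(c,f((508,15)),.072))
E
```

```text
lr [ 0.5516 -0.0233  0.102 ]
lm [ 0.5041 -0.0198  0.102 ]
mr [ 0.561  -0.0708  0.102 ]
rr [ 0.5402 -0.1177  0.102 ]
rm [ 0.494  -0.1145  0.102 ]
mm 0.02 [ 0.5162 -0.0681  0.122 ] pred if at TCP xy [309.01748379 326.35729792]
mm 0.024 [ 0.5178 -0.0682  0.126 ] pred if at TCP xy [309.03501182 330.86805821]
mm 0.028 [ 0.5194 -0.0683  0.13  ] pred if at TCP xy [309.05319113 335.5465051 ]
stop top edge [0.6209989  0.00451603 0.072     ] [ 0.61532114 -0.14722592  0.072     ]
```

Call:
carry_out:
  series:
    - {"jaw": 0,"travel": [-0.01,0,0.25],"twist": 0}
    - {"jaw": 0,"travel": [0,0,0.2],"twist": 0}
    - {"jaw": 0,"travel": [0,0,0.06],"twist": 0}
    - {"jaw": 0,"travel": [0,0,0.06],"twist": 0}
    - {"jaw": 0,"travel": [0,0,0.06],"twist": 0}
    - {"jaw": 0,"travel": [0,0,0.06],"twist": 0}
    - {"jaw": 0,"travel": [0,0,0],"twist": 0}

```text
time: 4.5
tool_pos: [0.5168, -0.0675, 0.1193]
tool_rot: [3.141, -0.0, -0.065]
contact_force: [-0.0, -0.2, 0.2]
opening: 0.0003
```

Call:
carry_out:
  series:
    - {"jaw": 0,"travel": [0,0,0.05],"twist": 0}
    - {"jaw": 0,"travel": [0,0,0.05],"twist": 0}

```text
time: 4.75
tool_pos: [0.5169, -0.0675, 0.1134]
tool_rot: [3.141, -0.001, -0.065]
contact_force: [-1.0, -0.5, 5.0]
opening: 0.0005
```

```bash
python3 - <<'E'
from h import *
s=robot.observe();print(s["time"],s["tool_pos"],s["contact_force"])
w=robot.read_camera("wrist");d=robot.read_camera("side")
a=cv2.resize(w[60:360,140:380],(480,600));u=[256,149]
b=cv2.resize(d[u[1]-45:u[1]+55,u[0]-25:u[0]+25],(300,600),interpolation=cv2.INTER_CUBIC)
cv2.imwrite("pics/m3.png",np.hstack([a,b]))
E
```

```text
4.75 [ 0.5168554  -0.0675226   0.11338268] [-0.95752183 -0.45196538  4.99599377]
```

View pics/m3.png

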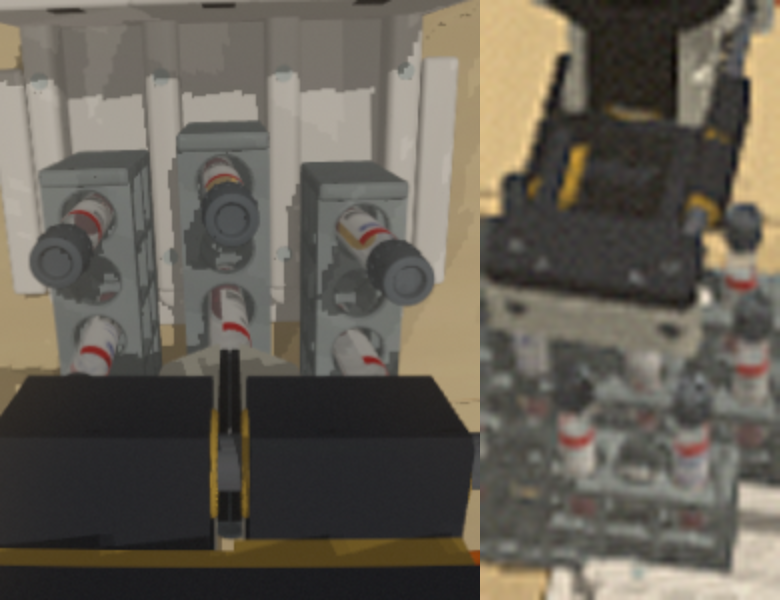

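The tip is on the cap and pushing with about 5 N, and the neighbouring tubes are unmoved. I'll continue, slowing near the seat.

Call:
carry_out:
  series:
    - {"jaw": 0,"travel": [0,0,0.05],"twist": 0}
    - {"jaw": 0,"travel": [0,0,0.05],"twist": 0}
    - {"jaw": 0,"travel": [0,0,0.04],"twist": 0}
    - {"jaw": 0,"travel": [0,0,0.02],"twist": 0}
    - {"jaw": 0,"travel": [0,0,0],"twist": 0}

```text
time: 5.48
tool_pos: [0.5166, -0.0675, 0.1035]
tool_rot: [3.142, 0.0, -0.065]
contact_force: [0.7, -0.2, 1.1]
opening: 0.0002
```

Call:
carry_out:
  series:
    - {"jaw": 0,"travel": [0,0,0.02],"twist": 0}

```text
time: 5.6
tool_pos: [0.5167, -0.0675, 0.1026]
tool_rot: [3.141, -0.0, -0.065]
contact_force: [0.2, -0.1, 3.7]
opening: 0.0004
```

Call:
carry_out:
  series:
    - {"jaw": 0,"travel": [0,0,0.02],"twist": 0}

```text
time: 5.72
tool_pos: [0.517, -0.0676, 0.102]
tool_rot: [3.141, -0.001, -0.065]
contact_force: [-2.2, 0.6, 14.9]
opening: 0.0005
```

Call:
carry_out:
  series:
    - {"jaw": 0,"travel": [0,0,0.01],"twist": 0}

```text
time: 5.85
tool_pos: [0.5171, -0.0676, 0.1019]
tool_rot: [3.141, -0.002, -0.065]
contact_force: [-3.1, 1.2, 15.9]
opening: 0.0002
```

The tube is seated: the force rose to 15 N with the tip at z = 0.102. Next I'll lift, move back in front of the plate, and come down.

Call:
carry_out:
  series:
    - {"jaw": 0,"travel": [0,0,-0.1],"twist": 0}
    - {"jaw": 0,"travel": [0,0,-0.5],"twist": 0}
    - {"jaw": 0,"travel": [0,0,-0.5],"twist": 0}
    - {"jaw": 0,"travel": [-0.5,0,0],"twist": 0}
    - {"jaw": 0,"travel": [-0.5,0,0],"twist": 0}
    - {"jaw": 0,"travel": [-0.5,0,0],"twist": 0}
    - {"jaw": 0,"travel": [0,0,0],"twist": 0}
    - {"jaw": 0,"travel": [0,0,0],"twist": 0}

```text
time: 6.85
tool_pos: [0.4275, -0.0618, 0.1668]
tool_rot: [3.141, -0.001, -0.065]
contact_force: [0.9, -0.3, 0.3]
opening: 0.0005
```

```bash
python3 - <<'E'
from h import *
s=robot.observe();print(s["time"],s["tool_pos"],s["tool_rot"],s["contact_force"])
w=robot.read_camera("wrist");cv2.imwrite("pics/w4.png",w)
cv2.imwrite("pics/w4b.png",cv2.resize(w[0:270,120:390],(600,600)))
c=cam("wrist",s);a=s["tool_rot"][2];u=np.array([np.cos(a),np.sin(a)])
m=np.array([.517,-.068])
for q,z in((-.066,.078),(-.044,.102),(0,.102),(.044,.102)):
    P=m+u*q;print(q,P,(proj(c,[*P,z])-[120,0])*600/270)
E
```

```text
6.85 [ 0.42747752 -0.06182267  0.16681259] [ 3.14139505e+00 -7.24654674e-04 -6.48114252e-02] [ 0.866527   -0.2976519   0.28149409]
-0.066 [ 0.45113857 -0.06372544] [299.71504905 382.54922185]
-0.044 [ 0.47309238 -0.06515029] [299.74734706 330.57792292]
0 [ 0.517 -0.068] [299.47787438 183.40587699]
0.044 [ 0.56090762 -0.07084971] [299.174052    22.02488445]
```

View pics/w4b.png

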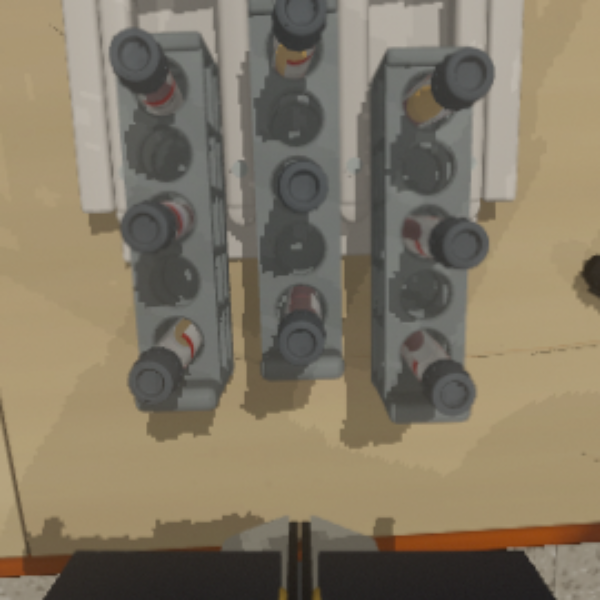

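The wrist view shows the middle cap at (300,185), matching the prediction for a seated tube at (299,183). The front plate edge is at about row 377, and the lane either side of the fingers is free. Now I'll go down in front of the plate.

Call:
carry_out:
  series:
    - {"jaw": 0,"travel": [0,0,0.5],"twist": 0}
    - {"jaw": 0,"travel": [0,0,0.5],"twist": 0}
    - {"jaw": 0,"travel": [0,0,0.4],"twist": 0}
    - {"jaw": 0,"travel": [0,0,0.3],"twist": 0}
    - {"jaw": 0,"travel": [0,0,0.05],"twist": 0}
    - {"jaw": 0,"travel": [0,0,0],"twist": 0}
    - {"jaw": 0,"travel": [0,0,0],"twist": 0}

```text
time: 7.78
tool_pos: [0.4275, -0.0618, 0.0623]
tool_rot: [3.141, -0.001, -0.065]
contact_force: [-0.6, 0.2, 0.3]
opening: 0.0007
```

Call:
carry_out:
  series:
    - {"jaw": 0,"travel": [0.08,0,0],"twist": 0}
    - {"jaw": 0,"travel": [0.08,0,0],"twist": 0}
    - {"jaw": 0,"travel": [0.06,0,0],"twist": 0}
    - {"jaw": 0,"travel": [0.04,0,0],"twist": 0}
    - {"jaw": 0,"travel": [0.04,0,0],"twist": 0}
    - {"jaw": 0,"travel": [0.04,0,0],"twist": 0}

```text
time: 8.52
tool_pos: [0.4471, -0.0629, 0.0616]
tool_rot: [-3.142, 0.0, -0.065]
contact_force: [-2.8, 0.5, 0.4]
opening: 0.0004
```

Call:
carry_out:
  series:
    - {"jaw": 0,"travel": [0.05,0,0],"twist": 0}
    - {"jaw": 0,"travel": [0.05,0,0],"twist": 0}
    - {"jaw": 0,"travel": [0.05,0,0],"twist": 0}
    - {"jaw": 0,"travel": [0.05,0,0],"twist": 0}

```text
time: 9.02
tool_pos: [0.4594, -0.0638, 0.0617]
tool_rot: [3.142, 0.0, -0.065]
contact_force: [-0.9, 0.5, -0.3]
opening: 0.0006
```

Call:
carry_out:
  series:
    - {"jaw": 0,"travel": [0.05,0,0],"twist": 0}
    - {"jaw": 0,"travel": [0.05,0,0],"twist": 0}
    - {"jaw": 0,"travel": [0.05,0,0],"twist": 0}
    - {"jaw": 0,"travel": [0.05,0,0],"twist": 0}

```text
time: 9.52
tool_pos: [0.4713, -0.0645, 0.0617]
tool_rot: [3.142, 0.0, -0.065]
contact_force: [-1.3, 1.0, -0.9]
opening: 0.0006
```

```bash
python3 - <<'E'
from h import *
s=robot.observe();print(s["time"],s["tool_pos"],s["contact_force"])
w=robot.read_camera("wrist")
cv2.imwrite("pics/w5b.png",cv2.resize(w[0:270,120:390],(600,600)))
E
```

```text
9.525 [ 0.47131954 -0.06454862  0.0616954 ] [-1.30092606  0.99522599 -0.86945277]
```

View pics/w5b.png

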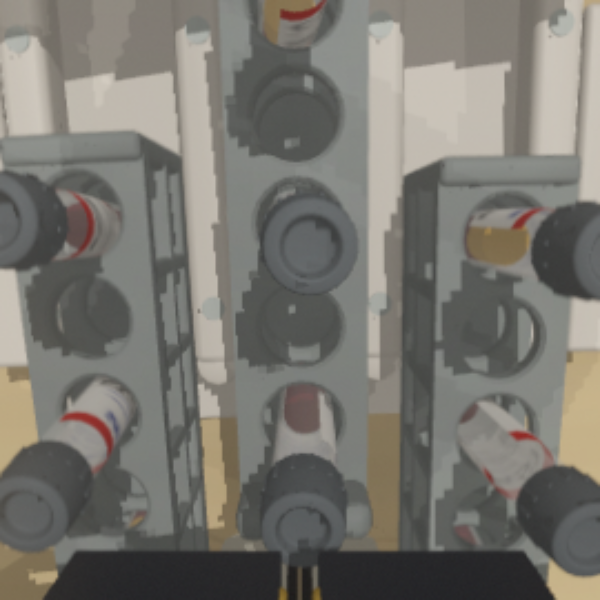

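The rack is sliding straight in, with its middle cap at (308,245) and front cap at (303,520). The neighbours are clear of the fingers. About 13 mm is left.

Call:
carry_out:
  series:
    - {"jaw": 0,"travel": [0.05,0,0],"twist": 0}
    - {"jaw": 0,"travel": [0.04,0,0],"twist": 0}
    - {"jaw": 0,"travel": [0.03,0,0],"twist": 0}

```text
time: 9.95
tool_pos: [0.4784, -0.065, 0.0617]
tool_rot: [3.142, 0.0, -0.065]
contact_force: [-2.9, 1.1, 2.3]
opening: 0.0005
```

Call:
carry_out:
  series:
    - {"jaw": 0,"travel": [0.03,0,0],"twist": 0}
    - {"jaw": 0,"travel": [0.03,0,0],"twist": 0}

```text
time: 10.2
tool_pos: [0.4786, -0.0648, 0.0613]
tool_rot: [-3.141, 0.008, -0.064]
contact_force: [-16.0, -1.0, 10.0]
opening: 0.0004
```

Call:
carry_out:
  series:
    - {"jaw": 0,"travel": [0.03,0,0],"twist": 0}

```text
time: 10.32
tool_pos: [0.4786, -0.0646, 0.0611]
tool_rot: [-3.141, 0.012, -0.063]
contact_force: [-21.2, -2.5, 13.2]
opening: 0.0003
```

The rack has met firm resistance at 21 N, and x isn't advancing. I'll back straight off and then raise.

Call:
carry_out:
  series:
    - {"jaw": 0,"travel": [-0.1,0,0],"twist": 0}
    - {"jaw": 0,"travel": [-0.1,0,0],"twist": 0}
    - {"jaw": 0,"travel": [-0.4,0,0],"twist": 0}
    - {"jaw": 0,"travel": [-0.4,0,-0.1],"twist": 0}
    - {"jaw": 0,"travel": [-0.2,0,-0.6],"twist": 0}
    - {"jaw": 0,"travel": [0,0,-0.8],"twist": 0}
    - {"jaw": 0,"travel": [0,0,-0.8],"twist": 0}
    - {"jaw": 0,"travel": [0,0,-0.8],"twist": 0}

```text
time: 11.32
tool_pos: [0.412, -0.0607, 0.2497]
tool_rot: [3.141, -0.002, -0.065]
contact_force: [1.0, -0.5, -0.0]
opening: 0.0002
```

Call:
carry_out:
  series:
    - {"jaw": 0,"travel": [0.5,0,-0.3],"twist": 0}
    - {"jaw": 0,"travel": [0.5,0,0],"twist": 0}
    - {"jaw": 0,"travel": [0,0,0],"twist": 0}
    - {"jaw": 0,"travel": [0,0,0],"twist": 0}

```text
time: 11.82
tool_pos: [0.4711, -0.0644, 0.2653]
tool_rot: [-3.142, 0.001, -0.064]
contact_force: [-0.0, 0.2, -0.0]
opening: 0.0005
```

```bash
python3 - <<'E'
from h import *
s=robot.observe();print(s["time"],s["tool_pos"],s["tool_rot"],s["contact_force"])
w=robot.read_camera("wrist");d=robot.read_camera("side")
cv2.imwrite("pics/w6.png",w);cv2.imwrite("pics/side6.png",d)
a=cv2.resize(w[0:200,160:340],(450,500),interpolation=cv2.INTER_CUBIC)
b=cv2.resize(d[120:225,225:300],(350,500),interpolation=cv2.INTER_CUBIC)
cv2.imwrite("pics/m6.png",np.hstack([a,b]))
E
```

```text
11.825 [ 0.47112277 -0.06439881  0.26534846] [-3.14150938e+00  8.71963368e-04 -6.44461241e-02] [-0.02230283  0.15752273 -0.03785963]
```

View pics/m6.png

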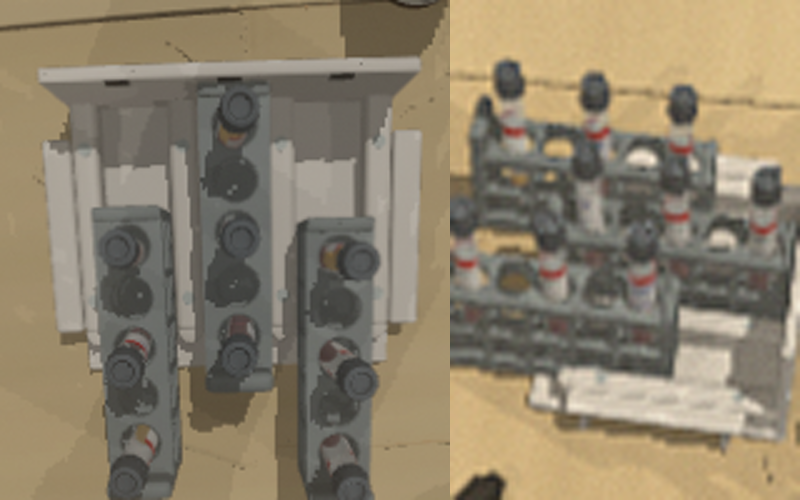

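The rack's rear is against the panel in the wrist view: rack edge at about row 87, panel lip at about row 82. In the side view its three caps lie in line, at (587,160), (676,172) and (766,185). A numeric check:

```bash
python3 - <<'E'
from h import *
s=robot.observe();c=cam("wrist",s);d=cam("side")
f=lambda p:np.array([160+p[0]/2.5,p[1]/2.5])
u=np.array([np.cos(s["tool_rot"][2]),np.sin(s["tool_rot"][2])])
P={n:atz(c,f(p),z) for n,p,z in(("rear",(240,106),.102),("mid",(239,232),.102),("front",(238,354),.102),("panel",(237,82),.072),("rackrear",(235,88),.062),("plate",(238,388),.078),("trayfront",(190,368),.006))}
for n,p in P.items():print(n,np.round(p,4),"along",round(float(p[:2]@u)*1e3,1))
g=lambda p:np.array([225+(p[0]-450)/350*75,120+p[1]*105/500])
for p in((587,155),(676,168),(766,181)):print("side",np.round(atz(d,g(p),.102),4))
# bystander displacement between first and last pictures
a=cv2.imread("pics/side0.png");b=cv2.imread("pics/side6.png")
D=cv2.absdiff(a,b).max(2)
for n,(x0,x1,y0,y1) in dict(cup=(270,310,220,255),marker=(185,245,210,265),timer=(150,200,265,305),nearrack=(215,273,160,200),farrack_top=(230,290,128,145)).items():print(n,(D[y0:y1,x0:x1]>40).mean().round(3))
E
```

```text
rear [ 0.6009 -0.0746  0.102 ] along 604.4
mid [ 0.5558 -0.0712  0.102 ] along 559.3
front [ 0.5091 -0.0677  0.102 ] along 512.4
panel [ 0.6148 -0.0744  0.072 ] along 618.3
rackrear [ 0.6144 -0.0736  0.062 ] along 617.8
plate [ 0.4914 -0.0666  0.078 ] along 494.6
trayfront [ 0.4914 -0.0417  0.006 ] along 493.1
side [ 0.5101 -0.0647  0.102 ]
side [ 0.555  -0.0675  0.102 ]
side [ 0.6001 -0.0703  0.102 ]
cup 0.0
marker 0.0
timer 0.0
nearrack 0.062
farrack_top 0.005
```

```bash
python3 - <<'E'
from h import *
a=cv2.imread("pics/side0.png",0);b=cv2.imread("pics/side6.png",0)
for n,(x0,x1,y0,y1) in dict(near=(218,275,172,200),far=(228,290,130,150),nearcaps=(222,275,160,185)).items():
    A=np.float32(a[y0:y1,x0:x1]);B=np.float32(b[y0:y1,x0:x1]);print(n,cv2.phaseCorrelate(A,B,cv2.createHanningWindow(A.shape[::-1],cv2.CV_32F)))
s=robot.observe();print(s["time"],s["contact_force"]);print(robot.hand_in())
E
```

```text
near ((0.06959617888508163, 0.11786113970327072), 1.0038927687538994)
far ((-0.020896323841220976, 0.15119277397804431), 0.7751357171684503)
nearcaps ((-0.0930859364642096, 0.5915194051900325), 0.5968844177104808)
11.925 [-0.18447641  0.28232544 -0.54747953]
the job is handed in; nothing more can be done
None
```

I pressed the proud tube down, slid its rack in to the stop panel and drew the hand clear. It took 11.9 s and the job is handed in; no verdict came back.

- **Tube:** it was the middle tube of the middle-lane rack. I pressed its cap with closed fingertips to z = 0.102 m, where the force rose to about 16 N, so it is on its seat. In the last pictures it lines up with its neighbours, with about 45 mm between cap centres.
- **Rack:** I pushed it by the front plate, which took 1–3 N at the readings taken while it slid. It stopped dead at the end, and I backed off at 21 N. The camera puts its rear face about 0.5 mm from the panel, within measuring error.
- **Hand clear:** I backed the hand straight off and raised it to z = 0.265 m. The force there is about zero.
- **Everything else:** cup, marker and timer look unchanged between the first and last pictures. The bodies of the other two racks shifted by 0.15 pixel or less.

**Checks that disagreed:**
- The wrist camera read distances along the racks about 3–6% too long (45–47 mm for 44 mm), so I checked against the side camera and contact.
- One shift check on the near rack's caps gave 0.6 pixel with weak correlation. I put that down to the moved rack behind it and its shadow, because the check on that rack's body showed no movement.

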